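# Nip up the drill vise and pick it up level

## Task

A brass die blank stands loose between the jaws of the small green drill vise. Wind the vise's crank clockwise (seen from the crank end) until the sliding jaw has nipped the blank firmly against the fixed jaw, and let go of the crank. Then pick the vise up out of its wooden block without tipping it, to about 10 cm above where it stood, and finish while still holding it there, level and still, with the blank clamped in it; leave the pliers, the screwdriver and the clay pot alone.

Things in the scene. Friction and masses are not known exactly. Their poses are not given: they have to be found in the camera images.
- vise: Small green drill vise, about 0.85 kg with all its parts and the blank, loose in its block. Origin: centre of its underside; x along the screw from crank end to fixed jaw, y across, z up. Foot 120x76x6 mm; on it a bed 120 long, 50 wide, z 6 to 30. Fixed jaw 50 wide, x 32 to 58, top z 60. Tail block with the nut: x -60 to -46, 46 wide, top z 56. Screw axis: y 0, z 42.
- bed_grip (a point): Point inside the vise's bed at x 0, y 0, z 20 mm of the vise, about under its centre of mass, between the bed's plain upright side walls (50 mm apart along y, z 6 to 30 of the vise): the place to grip the vise from above, fingertips just above the foot. The jaws and blank overhead reach 44 mm above this point. Axes as the vise's.
- jaw: Sliding jaw, 22 (x) x 48 x 30 mm high, top z 60 of the vise. Origin: lower middle of its clamping face, which looks to +x of the vise. It slides along the vise's x and carries screw and crank with it. The fixed jaw's face is at x = 32 mm of the vise, so the jaw meets the 22 mm blank when its origin is at x = 10 mm of the vise. Axes as the vise's.
- crank (a joint): Crank angle a, rad, about the vise's +x; grows when wound clockwise seen from the crank end (closing). At a = 0 the handle is straight up; handle at y = -35 sin a, z = 42 + 35 cos a mm of the vise. 6 mm of jaw travel a turn: jaw origin at x = -3 + 0.955 a mm of the vise, blank met at a about 13.6. Runs free at 2 to 3 N on the handle; stays where it is left.
- handle (a point): Middle of the crank's black handle, a freely spinning sleeve 15 mm in diameter, 36 long, parallel to the screw, 35 mm off its axis, 108 mm behind the jaw's origin; x axis as the vise's. The crank arm (8 mm thick) begins 19 mm from it towards the vise. 6 N on the handle after the jaw meets the blank nips it firmly; over 10 N rocks the loose vise. The screw locks when let go.
- blank: Brass die blank, 22 mm (x, between the jaws) x 30 (y) x 34 high, 0.19 kg, standing loose on the vise's bed between the jaws, up to 0.05 rad askew (closing the jaw squares it). Origin: centre of its underside, at z 30 mm of the vise.
- nest: Hardwood vise block fixed to the bench, 152 x 108 x 27 mm, with a recess 5 mm deep in which the vise's foot stands with 2 mm of play, so that it cannot turn. Origin: centre of its underside on the bench; axes as the vise's. Recess floor 22 mm above the bench; its rim stays 1 mm below the top of the vise's foot.
- pliers: Bystander: pliers with red grips lying on the bench, about 155 mm long, 14 high; origin near the rivet, on the bench.
- screwdriver: Bystander: screwdriver with an orange handle lying on the bench, 160 mm long; origin near its middle.
- pot: Bystander: small terracotta pot, 64 mm across, 62 high; origin at the centre of its underside.

How it is judged:
On the way, in this order (a step that is already met when the one before it is completed fails the run):
1. the blank is nipped between the jaws with more than 20 N, the vise standing in its block and the crank let go (contact force between jaw and blank above 20 N and contact force between jaw and the fingers below 0.1 N and height (world z) of vise below 0.026 m and angle between vise's own z axis and vertical below 0.05 rad), for 0.2 s.
2. the vise is held in the air, 7 to 15 cm above where it stood, level within 7 degrees (height (world z) of vise between 0.092 and 0.172 m and angle between vise's own z axis and vertical below 0.12 rad and contact force between vise and the fingers above 5 N), for 0.5 s.
At the end, for the whole second after the job is handed in: Fingers hold the vise with its underside 7 to 15 cm above the recess floor, tilted under 7 degrees, still (under 2 cm/s, 0.15 rad/s), off its block; the blank stands on the bed, square between the jaws within 3.4 degrees, pressed by the sliding jaw with over 20 N (all of step 2 and linear speed of vise below 0.02 m/s and angular speed of vise below 0.15 rad/s and contact force between vise and nest below 0.1 N and contact force between jaw and blank above 20 N and angle between the x axis of blank and the x axis of vise, either way round below 0.06 rad and z of blank in the frame of vise between 0.024 and 0.036 m); the arm keeps its last pose, push and grip.
It fails at once if the vise is tipped by more than 20 degrees (angle between vise's own z axis and vertical above 0.35 rad).
It fails at once if the pliers are moved by more than 3 cm (distance of pliers from where it was at the start of the episode above 0.03 m).
It fails at once if the screwdriver is moved by more than 3 cm (distance of screwdriver from where it was at the start of the episode above 0.03 m).
It fails at once if the pot is moved by more than 3 cm (distance of pot from where it was at the start of the episode above 0.03 m).
It also fails if it takes over 72 s, if anything falls off the work surface, if the arm or the gripper's body presses on something with over 40 N, if the wrist force passes 120 N, or if a joint passes its speed limit or range.

## Robot

A 7-joint arm with a two-finger parallel gripper is mounted at the origin on the work surface. World frame = base frame: x ahead of the robot, y to its left, z up, the work surface at z = 0. Lengths are in m, angles in rad, forces in N, time in s.
With the tool pointing down it reaches from about 0.425 to 0.95 m from the base axis. Payload 4.7 kg.
Tool frame: the origin (TCP) lies between the finger pads; the fingertips stand 25 mm ahead of it and the grasp point (between the pads) lies 6 mm ahead of it; z points along the fingers, y is the line along which they close (so a half turn about z gives the same grasp; the last joint's range is limited). The gripper opens to 85 mm and grips with 20 to 120 N. Pads are 22 mm wide; open, the fingers measure 114 mm over their backs; the gripper's body (76 mm by 85 mm) begins 54 mm behind the grasp point. The pads swing forward as they close: fully open they stand 13 mm farther back than shut.
Start: joints at [1.109, 0.469, -0.049, 1.532, 0.024, 1.141, -0.082], TCP at [0.283, -0.613, 0.256] pointing down, gripper open.
Joint ranges: [-2.59, 2.59], [-0.33, 1.99], [-1.39, 1.29], [0.1, 2.45], [-1.04, 4.18], [0.21, 1.99], [-2.66, 2.66]. Speed limits (rad/s): [2.57, 2.57, 3.14, 3.14, 3.14, 3.14, 3.14].

## Interface

Orientations are given as a 3x3 rotation matrix whose columns are the frame's x, y, z axes.
In Python, from rig import * gives the robot as it stands. Calls block until the motion is done:
- movep(position, orientation): joint-space move of the TCP to a pose.
- move_l(position, attitude=None, feed=0.15, until_force=None): straight line of the TCP; attitude=None keeps the orientation; feed is the mean speed in m/s. With until_force (N) it stops when the force on the tool has changed by that much, and returns True; else False.
- move_joints(angles): joint-space move.
- command_gripper(opening, newtons=None): finger opening in m; newtons is the grip in N (None keeps the last); returns when the fingers have stopped.
- sleep(seconds).
- inverse_kinematics(position, orientation): joint angles nearest the present ones, or None.
- sense(): the state.
- camera(name): name is "side" or "top"; returns (picture, depth): 420x560x3 uint8, red, green, blue; 420x560 float32, m along the optical axis (not along the pixel's ray), 0 where there is no reading.
- camera_params(name): a dict with "K" (3x3 intrinsics, pixels), "position" and "rotation" of the camera in the world. Camera axes: x right, y down, z forward; pixel columns grow to the right and rows downward; lengths in m; the calibration is good to about 2 mm. A picture is of the moment at which its call begins. camera_params takes no time and is no camera call.
A pose or a line that the arm cannot do raises Unreachable and nothing moves.
- finish_job(): hands the job in; it is judged then, once.
The state is a dict: "time_s": time; "joint_pos": joint angles; "qd": joint speeds; "joint_efforts": joint torques, N m; "position": TCP position; "tcp_rot": TCP orientation; "wrist_force": force on the tool from outside, world axes, zero at the start; "ft_torque": the same for the moment, N m; "finger_gap": finger opening in m; "gripper_force": force on a finger pad.
Only numpy, scipy, OpenCV 4.12 (cv2) and the standard library are available. Lean on these libraries where they do the work, as an engineer would, in place of code of your own. Each camera call takes 0.05 s, during which the arm holds its last target. There are 200 camera calls.

## Working session

There is one attempt and no reset: what is moved stays moved. The work goes in short steps, each a Python script; the robot and the scene stay as the last script left them, time stands still between calls to the robot, and variables do not carry over. Pictures are saved under pics/ and viewed, at most 10 in all, crops included, and the job is handed in when it is done.

```bash
ls; mkdir -p pics; python3 - <<'E'
from rig import *
import cv2,numpy as np
for n in("side","top"):
    p,d=camera(n); cv2.imwrite(f"pics/{n}0.png",p[:,:,::-1]); np.save(f"pics/{n}0.npy",d)
    c=camera_params(n); print(n,c["K"],c["position"],c["rotation"])
print(sense())
E
```

```text
pics
side [[474.81185245   0.         272.79408969]
 [  0.         474.81185245 219.42555427]
 [  0.           0.           1.        ]] [ 0.53188189 -0.36081282  0.55378063] [[ 0.99836395 -0.0286571   0.04947915]
 [-0.05470279 -0.73058487  0.68062717]
 [ 0.01664392 -0.68222028 -0.73095723]]
top [[495.55637577   0.         284.51119032]
 [  0.         495.55637577 211.1033543 ]
 [  0.           0.           1.        ]] [0.46906944 0.08224444 0.75800373] [[ 0.00353374 -0.98860997  0.15045875]
 [-0.99971195 -0.00706426 -0.02293703]
 [ 0.02373866 -0.15033436 -0.98835017]]
{'time_s': 0.1, 'joint_pos': array([ 1.10910608,  0.46937986, -0.04856544,  1.53354836,  0.02410527,
        1.14101553, -0.08230014]), 'qd': array([ 0.00013051, -0.00273438,  0.00158928, -0.00324708, -0.00020249,
        0.00130483,  0.00138039]), 'joint_efforts': array([ 7.03060559e-04, -5.11515284e+01, -4.68364614e-02, -2.38392305e+01,
        1.08147811e-02,  4.37219191e-03,  2.61933600e-06]), 'position': array([ 0.28289775, -0.61233713,  0.25536443]), 'tcp_rot': array([[ 9.07797258e-01,  4.19408487e-01, -8.11706900e-04],
       [ 4.19409265e-01, -9.07795908e-01,  1.56784018e-03],
       [-7.92987240e-05, -1.76371841e-03, -9.99998442e-01]]), 'wrist_force': array([-0.70197275, -0.4038755 , -0.47020923]), 'ft_torque': array([-0.01483192,  0.01957806, -0.04772373]), 'gripper_force': 0.0, 'finger_gap': 0.08534744058824943}
```

View pics/side0.png

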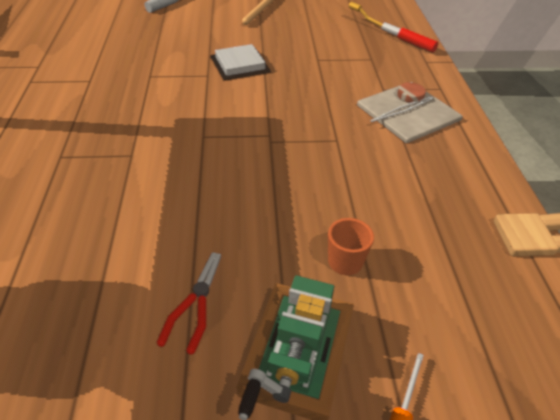

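View pics/top0.png

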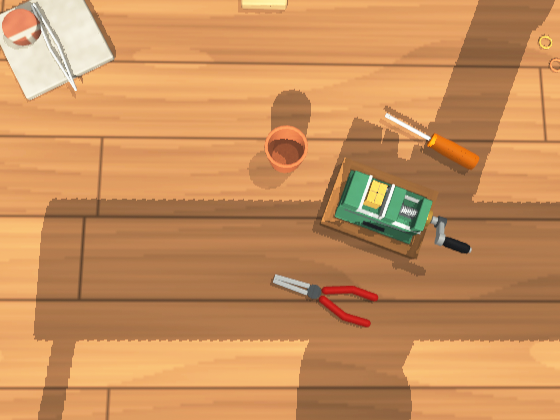

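Top view: the vise is near (385,205), with its crank end to the right (image right is −y). The handle is at about (455,243), the pliers at (315,292), the screwdriver at (435,140) and the pot at (286,148). Next I'll measure from depth and an enlarged crop.

```bash
cat > h.py <<'E'
import numpy as np,cv2
def cloud(d,c):
    v,u=np.mgrid[:d.shape[0],:d.shape[1]]; K=c["K"]
    P=np.stack([(u-K[0,2])/K[0,0]*d,(v-K[1,2])/K[1,1]*d,d],-1)
    return P@np.array(c["rotation"]).T+c["position"]
def proj(p,c):
    q=(np.atleast_2d(p)-c["position"])@np.array(c["rotation"]); q=q@c["K"].T
    return q[:,:2]/q[:,2:]
E
python3 - <<'E'
from rig import *
from h import *
for n in("top","side"):
    d=np.load(f"pics/{n}0.npy"); p=cv2.imread(f"pics/{n}0.png"); W=cloud(d,camera_params(n))
    b,g,r=[p[...,i].astype(int) for i in range(3)]
    x0,x1,y0,y1=.38,.6,-.33,-.0
    reg=(W[...,0]>x0)&(W[...,0]<x1)&(W[...,1]>y0)&(W[...,1]<y1)&(d>0)
    green=reg&(g>r+20)&(g>b)
    print(n,np.histogram(W[green][:,2]*1e3,bins=np.arange(0,100,4)))
    for nm,m in (("all",green),("hi",green&(W[...,2]>.072)),("foot",green&(W[...,2]<.04)),("black",reg&(p.max(-1)<45)&(W[...,2]>.03)),("hi-any",reg&(W[...,2]>.078)),("nest",reg&(abs(W[...,2]-.027)<.004)),("pot",(r>g+60)&(W[...,2]>.05)&(W[...,2]<.07)&(W[...,0]>.5))):
        Q=W[m]
        if len(Q)>5: print(nm,len(Q),Q.mean(0).round(4),[np.round(a,4) for a in cv2.minAreaRect(Q[:,:2].astype(np.float32)*1000)], Q[:,2].max().round(4))
p=cv2.imread("pics/top0.png"); cv2.imwrite("pics/topc.png",cv2.resize(p[140:275,300:490],None,fx=4.2,fy=4.2,interpolation=2))
E
```

```text
top (array([  0,   0,   0,   0,   0,   6, 492, 138,  25,  38,  45,  56, 366,
       101,  38,  37,  39,  39, 141, 386, 427,   1,   0,   0]), array([ 0,  4,  8, 12, 16, 20, 24, 28, 32, 36, 40, 44, 48, 52, 56, 60, 64,
       68, 72, 76, 80, 84, 88, 92, 96]))
all 2375 [ 0.5716 -0.0786  0.056 ] [array([581.5569, -75.2291]), array([119.9796,  60.9436]), np.float64(70.3657)] 0.0841
hi 955 [ 0.579  -0.0849  0.0791] [array([586.5991, -77.8441]), array([118.2648,  46.5947]), np.float64(71.6702)] 0.0841
foot 699 [ 0.5607 -0.0656  0.0278] [array([559.4763, -65.7457]), array([120.8915,  26.5655]), np.float64(63.0297)] 0.0399
black 237 [ 0.5257 -0.1665  0.0904] [array([ 538.7152, -129.7697]), array([115.1631,  13.1859]), np.float64(71.0929)] 0.0948
hi-any 1393 [ 0.5681 -0.0944  0.0838] [array([ 570.9   , -109.6929]), array([185.7541,  54.1819]), np.float64(64.8327)] 0.0959
nest 2023 [ 0.552  -0.0701  0.0262] [array([555.6497, -81.2028]), array([162.5757,  88.0275]), np.float64(89.8383)] 0.0309
pot 556 [0.6726 0.0643 0.059 ] [array([670.2051,  64.0927]), array([62.9216, 61.3092]), np.float64(0.782
[... 421 characters left out ...]
08] [array([586.8546, -79.1989]), array([118.2825,  45.6615]), np.float64(71.4243)] 0.0857
foot 292 [ 0.5803 -0.0898  0.0303] [array([567.9108, -82.3316]), array([ 46.588 , 135.2823]), np.float64(10.5082)] 0.0399
black 437 [ 0.5292 -0.1629  0.0895] [array([ 544.5148, -118.9398]), array([137.7938,  12.6755]), np.float64(70.705)] 0.0966
hi-any 2622 [ 0.5649 -0.1102  0.0853] [array([ 572.3566, -110.3738]), array([184.8726,  56.0795]), np.float64(65.4286)] 0.0973
nest 2461 [ 0.5558 -0.0882  0.0281] [array([580.0287, -78.5933]), array([146.8914,  94.4055]), np.float64(69.7676)] 0.031
pot 699 [0.6709 0.0654 0.06  ] [array([670.7543,  64.0305]), array([62.9868, 62.0841]), np.float64(81.2381)] 0.066
```

View pics/topc.png

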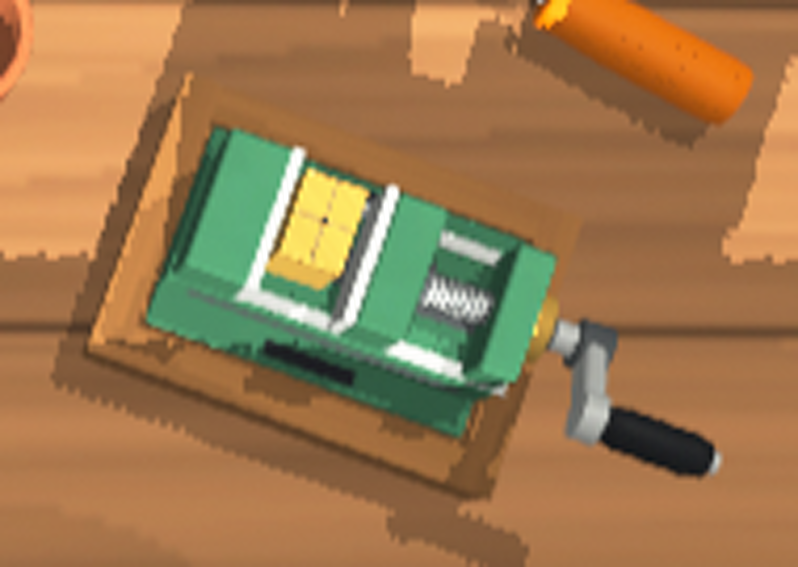

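The enlarged crop shows the crank at about (590,380) crop px, with the handle from (610,430) to (710,460). It hangs on the +y side of the vise, so a ≈ −0.8. The depth rectangle agrees with the model: 118 mm measured long side, tops at 0.078–0.084. I'll overlay the model in both views to check the pose.

```bash
cat >> h.py <<'E'
VO=np.array([.587,-.0775,.022]); TH=np.radians(71.5)
def setpose(x,y,deg):
    global VO,TH; VO=np.array([x,y,.022]); TH=np.radians(deg)
def R(): return np.array([[np.cos(TH),-np.sin(TH),0],[np.sin(TH),np.cos(TH),0],[0,0,1]])
def v2w(p): return np.atleast_2d(p)*1e-3@R().T+VO      # vise mm -> world m
def hand(a): return np.array([-111+.955*a,-35*np.sin(a),42+35*np.cos(a)])
E
python3 - <<'E'
from rig import *
from h import *
out=[]
rect=lambda x0,x1,w,z:[(x0,-w,z),(x1,-w,z),(x1,w,z),(x0,w,z)]
a=-.82; h=hand(a)
polys=[rect(-60,60,38,6),rect(32,58,25,60),rect(-60,-46,23,56),rect(-25.8,-3.8,24,60),rect(-76,76,54,5),[h-[18,0,0],h+[18,0,0]]]
for n,(v0,v1,u0,u1) in (("top",(140,275,310,480)),("side",(265,420,225,355))):
    c=camera_params(n); p=cv2.imread(f"pics/{n}0.png"); s=600/(v1-v0) if n=="side" else 3.2
    s=min(s,3.6); im=cv2.resize(p[v0:v1,u0:u1],None,fx=s,fy=s,interpolation=2)
    for q in polys:
        uv=((proj(v2w(np.array(q)),c)+.5-[u0,v0])*s).astype(np.int32); cv2.polylines(im,[uv],True,(255,0,255),1)
    out.append(im)
    W=cloud(np.load(f"pics/{n}0.npy"),c); hsv=cv2.cvtColor(p,cv2.COLOR_BGR2HSV)
    L=(W-VO)@R()*1000
    m=(p.max(-1)<60)&(L[...,0]<-88)&(L[...,0]>-140)&(L[...,2]>50)&(abs(L[...,1])<60)
    print(n,"handle L",L[m].mean(0).round(1),L[m].min(0).round(1),L[m].max(0).round(1))
    for z0,z1,nm in((57,63,"jawtop"),):
        g=(p[...,1].astype(int)>p[...,2]+20)&(abs(L[...,2]-60)<3)&(L[...,0]>30)&(L[...,0]<80)&(abs(L[...,1])<40); print(nm,np.percentile(L[g],[1,50,99],axis=0).round(1).tolist())
        g=(p[...,1].astype(int)>p[...,2]+20)&(abs(L[...,2]-56)<2.5)&(L[...,0]<-42)&(abs(L[...,1])<40); print("tail",np.percentile(L[g],[1,50,99],axis=0).round(1).tolist())
    o=(hsv[...,0]>8)&(hsv[...,0]<13)&(hsv[...,1]>210)&(W[...,2]>.008)&(W[...,0]>.58)&(W[...,1]<-.1)&(L[...,1]<-40)
    if o.sum(): print("screwdriver L",np.percentile(L[o],[1,50,99],axis=0).round(0).tolist())
H=max(i.shape[0] for i in out); im=np.hstack([cv2.copyMakeBorder(i,0,H-i.shape[0],0,0,0) for i in out]); f=min(1,800/im.shape[1])
cv2.imwrite("pics/ov.png",cv2.resize(im,None,fx=f,fy=f,interpolation=3))
vx,vy,_=R().T
for t in(0,15):
    t=np.radians(t); z=np.sin(t)*vx-np.cos(t)*np.array([0,0,1])
    for s in(1,-1):
        y=s*vy; Rm=np.column_stack([np.cross(y,z),y,z])
        for q in ((-100,0,10),(-112,25,70),(-100,-30,60),(0,0,150)): print(np.degrees(t),s,q,inverse_kinematics(v2w(q)[0]-.010*z,Rm))
E
```

```text
top handle L [-104.8   29.7   68.5] [-122.5   21.9   64. ] [-88.1  36.1  72.8]
jawtop [[32.7, -26.8, 57.0], [45.4, -1.8, 58.8], [57.8, 21.8, 61.5]]
tail [[-59.0, -21.4, 53.6], [-52.6, 1.5, 55.0], [-45.7, 22.3, 57.3]]
side handle L [-105.6   27.2   70.5] [-123.2   -3.7   50.2] [-88.1  35.2  74.6]
jawtop [[37.2, -26.7, 59.2], [46.3, -3.7, 61.1], [56.3, 19.9, 62.9]]
tail [[-60.1, -22.5, 54.0], [-53.8, -0.7, 56.9], [-46.3, 22.1, 58.4]]
screwdriver L [[-56.0, -143.0, -6.0], [-47.0, -123.0, -3.0], [-43.0, -120.0, 4.0]]
0.0 1 (-100, 0, 10) [-0.49923933  0.91269949  1.10242719  1.96973407 -1.02904518  0.9683227
 -2.32867704]
0.0 1 (-112, 25, 70) [-0.51545798  0.74544545  1.10858954  2.00055641 -0.8420634   0.95069727
 -2.42787803]
0.0 1 (-100, -30, 60) [-0.4811929   0.84639705  1.10558585  1.87492088 -0.89950896  1.02512428
 -2.44440167]
0.0 1 (0, 0, 150) [ 0.85099107  0.71271803 -1.17810051  1.77093887  0.71788735  1.16401731
  2.26710627]
0.0 -1 (-100, 0, 10) [ 0.50544955  0.61489355 -0.37015762  1.91203445  0.34010637  0.67589337
 -0.39373879]
0.0 -1 (-112, 25, 70) [ 0.55633697  0.4961038
[... 561 characters left out ...]
 [-0.26004693  0.75420235  0.91161568  1.86796506 -0.98172275  1.09011912
 -2.32175625]
14.999999999999998 1 (0, 0, 150) [-0.57433994  0.64850525  1.1124144   1.88796666 -0.92442273  1.18370631
 -2.52869571]
14.999999999999998 -1 (-100, 0, 10) [ 0.6965865   0.65101546 -0.45654426  1.90349932  0.01448854  0.63870459
 -0.01043735]
14.999999999999998 -1 (-112, 25, 70) [ 0.74236425  0.53049463 -0.47291568  1.93204642 -0.0438813   0.72977615
  0.03648033]
14.999999999999998 -1 (-100, -30, 60) [ 0.68894307  0.61194827 -0.45901264  1.81046123 -0.00635814  0.76479435
 -0.01315967]
14.999999999999998 -1 (0, 0, 150) [ 0.59155019  0.46140012 -0.5346407   1.82246247 -0.03559114  0.85894361
 -0.18991362]
```

View pics/ov.png

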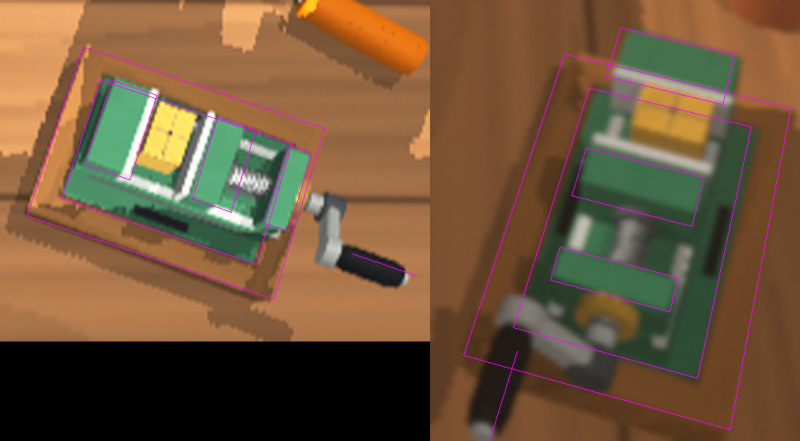

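The overlay fits. The small residuals give a corrected yaw of 70° and origin of (0.588, −0.078). The sliding jaw and handle sit about 6 mm further along x than a = −0.82 would put them, so a ≈ 5.46 (one turn on) and about 1.3 turns remain. Moving to the handle.

```bash
cat >> h.py <<'E'
setpose(.588,-.078,70)
def tool(tilt):
    vx,vy,_=R().T; t=np.radians(tilt); z=np.sin(t)*vx-np.cos(t)*np.array([0,0,1]); y=-vy
    return np.column_stack([np.cross(y,z),y,z])
RT=tool(15)
def tcp(a,off=0):   # TCP for gripping handle at angle a (grip 10 mm ahead of TCP, 3 mm outward); off in vise mm
    return v2w(hand(a)+[-3,0,0]+np.array(off))[0]-.010*RT[:,2]
E
python3 - <<'E'
from rig import *
from h import *
a=5.46
command_gripper(.045,20)
movep(tcp(a)-.09*RT[:,2],RT)
b=sense(); print(b["wrist_force"],b["time_s"])
print(move_l(tcp(a),feed=.08,until_force=8))
p,d=camera("side"); cv2.imwrite("pics/g.png",cv2.resize(p[220:420,160:400],None,fx=2.5,fy=2.5)[:,:,::-1])
p,d=camera("top"); cv2.imwrite("pics/gt.png",cv2.resize(p[140:300,360:540],None,fx=3,fy=3)[:,:,::-1])
s=sense(); print(s["wrist_force"],s["position"]-tcp(a),s["time_s"])
np.save("f0.npy",b["wrist_force"])
E
```

```text
[-0.07954586 -0.11851608  0.11819869] 2.3417
False
[0.27101865 0.13043788 0.0216071 ] [ 0.00028424 -0.00033842  0.00051454] 3.7167
```

View pics/g.png

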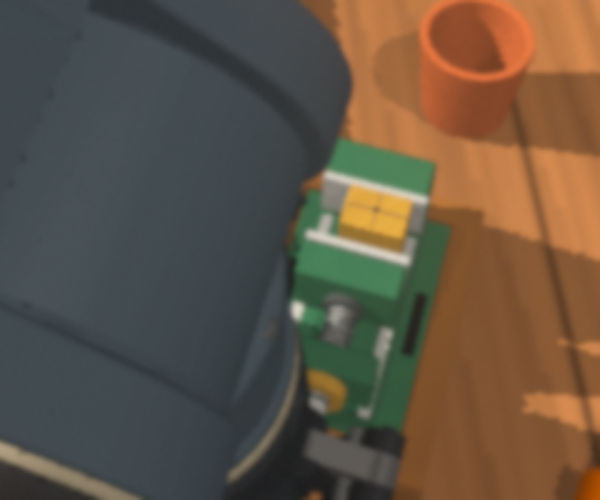

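The side view is mostly blocked by the arm, but the vise is undisturbed and there were no contacts. I'll grip and confirm by the finger gap, then wind the first part.

```bash
cat > wind.py <<'E'
from rig import *
from h import *
import sys
a,a_end,Fstop=map(float,sys.argv[1:4]); off=np.array(eval(sys.argv[4])); f0=np.load("f0.npy")
if len(sys.argv)>5:
    command_gripper(0,20); s=sense(); print("gap",s["finger_gap"],"F",(s["wrist_force"]-f0)@R())
i=0; n=0
while a<a_end:
    da=.2 if a<13.2 else .05
    a+=da
    move_l(tcp(a,off),RT,feed=.06 if da>.1 else .02)
    s=sense(); F=(s["wrist_force"]-f0)@R()
    t=np.array([0,-np.cos(a),-np.sin(a)]); Ft=-F@t; Fr=F+Ft*t
    off=np.clip(off+.15*Fr,-6,6)
    if i%2==0: print(f"a {a:.2f} t {s['time_s']:.1f} Ft {Ft:.1f} Fr {Fr.round(1)} off {off.round(1)} gap {s['finger_gap']*1e3:.1f}")
    i+=1
    n=n+1 if Ft>Fstop else 0
    if n>=1 or np.linalg.norm(F)>16: print("STOP",a,Ft,F); break
print("end",a,off.round(2).tolist())
E
python3 wind.py 5.46 8.0 9 "[0,0,0]" grip
```

```text
gap 0.014090438836617059 F [-0.99867887  0.95675032  1.03572629]
a 5.66 t 4.4 Ft 0.7 Fr [-2.7  1.9  2.7] off [-0.4  0.3  0.4] gap 14.0
a 6.06 t 4.9 Ft 1.0 Fr [-0.1  0.6  2.5] off [-0.6  0.6  1.3] gap 13.7
a 6.46 t 5.4 Ft 1.2 Fr [ 1.2 -0.5  2.6] off [-0.6  0.5  2. ] gap 14.0
a 6.86 t 6.0 Ft -0.9 Fr [ 0.8 -1.3  2.1] off [-0.2  0.2  2.6] gap 13.6
a 7.26 t 6.5 Ft -0.8 Fr [ 0.5 -2.   1.4] off [ 0.  -0.4  3.1] gap 13.9
a 7.66 t 7.0 Ft -0.4 Fr [-0.  -1.5  0.3] off [ 0.1 -1.   3.3] gap 14.0
a 8.06 t 7.6 Ft -1.3 Fr [-1.6 -1.7 -0.4] off [-0.2 -1.6  3.3] gap 14.0
end 8.060000000000002 [-0.2, -1.57, 3.26]
```

```bash
python3 - <<'E'
from rig import *
import cv2
p,d=camera("top"); cv2.imwrite("pics/w1.png",cv2.resize(p[130:290,310:520],None,fx=3.5,fy=3.5)[:,:,::-1])
E
```

```text
(no output)
```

View pics/w1.png

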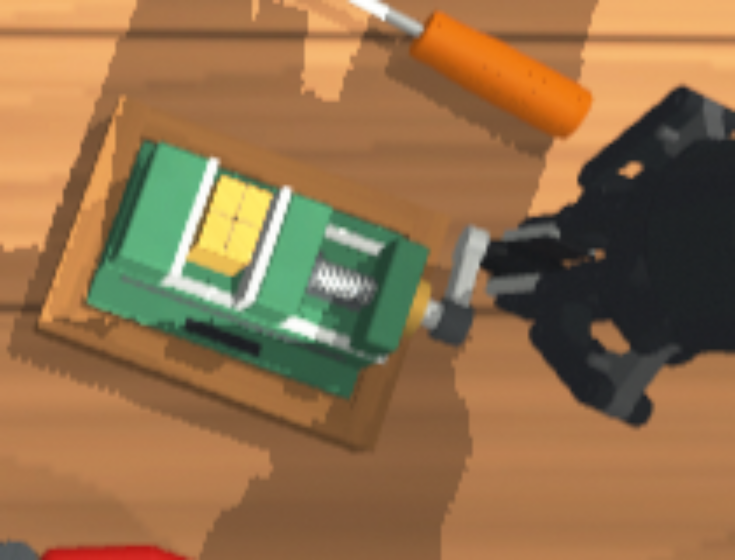

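The top view shows the crank arm from the hub at (450,320) up to (475,240), with the fingers on the sleeve. The jaw has advanced, its face now at (270,240), and the vise sits square in its block. Continuing.

```bash
python3 wind.py 8.06 15.5 6.5 "[-0.2,-1.57,3.26]"
```

```text
a 8.26 t 7.9 Ft -2.2 Fr [-0.7  0.   0. ] off [-0.3 -1.6  3.3] gap 14.0
a 8.66 t 8.4 Ft -1.1 Fr [ 0.2 -0.3 -0.3] off [-0.3 -1.7  3.2] gap 14.0
a 9.06 t 8.9 Ft 0.2 Fr [-2.   0.3  0.8] off [-0.6 -1.7  3.1] gap 13.9
a 9.46 t 9.5 Ft 3.9 Fr [-1.5  0.1 -1.9] off [-1.2 -1.7  2.8] gap 13.9
a 9.86 t 10.0 Ft 5.3 Fr [-1.6  0.2 -0.4] off [-1.6 -1.6  2.4] gap 13.8
a 10.26 t 10.5 Ft 2.5 Fr [ 0.   2.2 -2. ] off [-1.7 -1.2  1.9] gap 13.9
a 10.66 t 11.1 Ft -0.0 Fr [ 0.5  0.8 -0.3] off [-1.7 -0.8  1.7] gap 13.9
a 11.06 t 11.6 Ft -0.2 Fr [-1.4  1.1  0.1] off [-1.9 -0.7  1.8] gap 13.7
a 11.46 t 12.1 Ft -0.1 Fr [0.1 0.4 0.2] off [-2.1 -0.5  1.8] gap 14.1
a 11.86 t 12.7 Ft 0.6 Fr [-0.  -1.  -1.1] off [-2.2 -0.7  1.7] gap 13.7
a 12.26 t 13.2 Ft 0.7 Fr [-0.1  0.5  1.6] off [-2.3 -0.6  1.9] gap 14.1
a 12.66 t 13.7 Ft 0.7 Fr [-0.6 -0.   0.3] off [-2.5 -0.6  2.1] gap 14.3
a 13.06 t 14.3 Ft -1.0 Fr [-1.  -0.4  0.7] off [-2.8 -0.6  2. ] gap 13.7
a 13.31 t 14.8 Ft 0.1 Fr [-0.1 -0.8  0.9] off [-2.7 -0.8  2.3] gap 13.9
a 13.41 t 15.3 Ft 2.0 Fr [ 1.1 -0.6  0.5] off [-2.5 -1.   2.5] gap 13.7
a 13.51 t 15.8 Ft 1.5 Fr [
[... 259 characters left out ...]
.8
a 13.91 t 17.8 Ft 1.7 Fr [-0.7  1.3 -0.3] off [-2.9 -0.7  2.5] gap 14.4
a 14.01 t 18.3 Ft 2.2 Fr [-1.   0.5 -0.1] off [-3.1 -0.7  2.5] gap 13.9
a 14.11 t 18.8 Ft 3.3 Fr [ 0.4 -0.5  0. ] off [-2.9 -0.9  2.5] gap 14.1
a 14.21 t 19.3 Ft 4.1 Fr [-0.2 -0.2 -0. ] off [-2.9 -0.9  2.5] gap 13.9
a 14.31 t 19.8 Ft 4.1 Fr [ 0.5 -1.1 -0.2] off [-2.7 -1.1  2.4] gap 13.9
a 14.41 t 20.3 Ft 4.7 Fr [0.7 0.  0. ] off [-2.6 -1.1  2.4] gap 13.8
a 14.51 t 20.8 Ft 5.6 Fr [-0.2  1.   0.4] off [-2.7 -0.9  2.5] gap 14.0
a 14.61 t 21.3 Ft 6.3 Fr [-0.2  0.3  0.2] off [-2.6 -0.8  2.6] gap 14.1
STOP 14.660000000000002 7.0443317107188115 [-0.25353165 -3.31971749  6.21724962]
end 14.660000000000002 [-2.68, -0.74, 2.59]
```

```bash
python3 wind.py 14.66 15.2 7.9 "[-2.68,-0.74,2.59]"; python3 - <<'E'
from rig import *
from h import *
sleep(.3); print((sense()["wrist_force"]-np.load("f0.npy"))@R())
command_gripper(.045); s=sense(); print((s["wrist_force"]-np.load("f0.npy"))@R(), s["time_s"])
move_l(s["position"]-.10*RT[:,2],feed=.1)
move_l(sense()["position"]+[-.03,-.1,.12],feed=.25)
sleep(.3)
for n in("top","side"):
    p,d=camera(n); cv2.imwrite(f"pics/{n}2.png",p[:,:,::-1]); np.save(f"pics/{n}2.npy",d)
    W=cloud(d,camera_params(n)); L=(W-VO)@R()*1e3; q=p.astype(int)
    g=(q[...,1]>q[...,0]+20)&(abs(L[...,1])<40)&(d>0)
    for nm,m in(("jawtop",g&(abs(L[...,2]-60)<3)&(L[...,0]>30)&(L[...,0]<80)),("tail",g&(abs(L[...,2]-56)<2.5)&(L[...,0]<-42)&(L[...,0]>-80))): print(n,nm,np.percentile(L[m],[1,50,99],axis=0).round(1).tolist())
p=cv2.imread("pics/top2.png"); cv2.imwrite("pics/t2c.png",cv2.resize(p[140:290,300:500],None,fx=3.5,fy=3.5,interpolation=2))
print(sense()["time_s"])
E
```

```text
a 14.71 t 21.8 Ft 7.5 Fr [0.2 0.3 0.2] off [-2.6 -0.7  2.6] gap 14.1
a 14.81 t 22.3 Ft 7.5 Fr [ 0.4 -0.1 -0.1] off [-2.4 -0.7  2.6] gap 13.9
STOP 14.860000000000003 8.239320085855208 [-0.08444495 -4.89295462  6.67067763]
end 14.860000000000003 [-2.44, -0.61, 2.69]
[ 0.67353235 -4.44729078  5.33265458]
[-0.81097405  0.26769097  0.14122556] 23.2417
top jawtop [[34.3, -25.2, 57.1], [44.8, -0.3, 58.8], [55.8, 23.4, 61.3]]
top tail [[-60.9, -22.3, 53.6], [-54.5, -1.0, 55.0], [-48.0, 21.7, 57.2]]Traceback (most recent call last):
  File "<stdin>", line 12, in <module>
    return _quantile_unchecked(
        a, q, axis, out, overwrite_input, method, keepdims, weights)
    return _ureduce(a,
                    func=_quantile_ureduce_func,
    ...<5 lines>...
                    overwrite_input=overwrite_input,
                    method=method)
    r = func(a, **kwargs)
    result = _quantile(arr,
                       quantiles=q,
    ...<2 lines>...
                       out=out,
                       weights=wgt)
    slices_having_nans = np.isnan(arr[-1, ...])
                                  ~~~^^^^^^^^^
IndexError: index -1 is out of bounds for axis 0 with size 0
```

```bash
python3 - <<'E'
import cv2
p=cv2.imread("pics/top2.png"); cv2.imwrite("pics/t2c.png",cv2.resize(p[140:290,300:500],None,fx=3.5,fy=3.5,interpolation=2))
E
```

```text
(no output)
```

View pics/t2c.png

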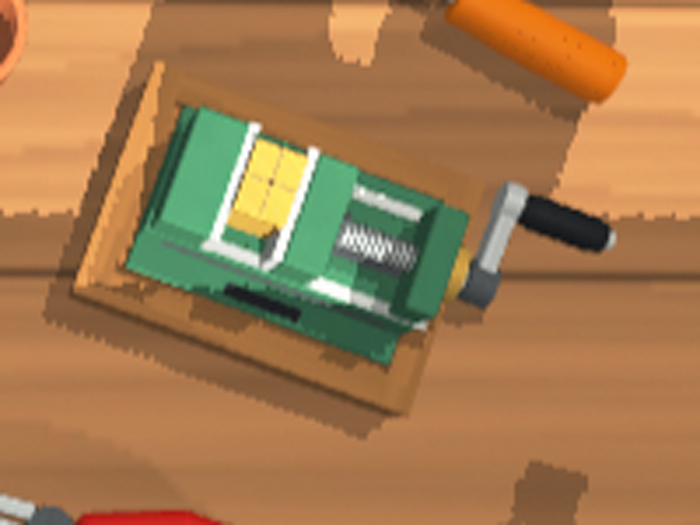

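The handle is released at (565,222). The blank at (265,190) is flush between both jaw plates, and the vise is square in its block. Resistance started at a ≈ 13.6–13.9, as predicted, and reached 8 N. Now gripping the bed from above.

```bash
cat > lift.py <<'E'
from rig import *
from h import *
T=tool(0); g=v2w([-1,-.6,0])[0]; g[2]=.055
command_gripper(.085,110)
movep(g+[0,0,.13],T); f=sense()["wrist_force"]; print(sense()["finger_gap"],f)
print("touch",move_l(g,feed=.08,until_force=8))
s=sense(); print(s["position"]-g,s["wrist_force"]-f)
command_gripper(.03,110); sleep(.2)
s=sense(); print("gap",s["finger_gap"],s["gripper_force"],s["wrist_force"]-f,s["time_s"])
if .045<s["finger_gap"]<.054:
    move_l(s["position"]+[0,0,.02],feed=.03); sleep(.2)
    s=sense(); print("gap",s["finger_gap"],s["wrist_force"]-f,s["ft_torque"],s["position"]-g)
    p,d=camera("side"); cv2.imwrite("pics/l.png",p[150:,120:,::-1])
E
python3 lift.py
```

```text
0.08481412927665047 [-0.87704808  0.20305947  0.20936655]
touch False
[ 3.75192424e-04 -2.04825822e-05  5.11119972e-04] [ 0.67278602 -0.83289078  0.51085379]
gap 0.047723877436832964 116.0521137714386 [ 0.01105225 -1.19258601  5.0441767 ] 29.425
gap 0.0478696276661878 [ 2.26336841  0.36575126 -8.68989155] [ 0.00921761  0.02786073 -0.00395126] [ 0.00053868 -0.00013568  0.02084481]
```

View pics/l.png

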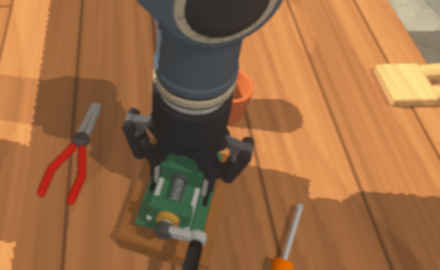

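The vise is held level and off its block: the wrist reads 8.7 N, which matches 0.85 kg, and the moments are tiny. Lifting it the rest of the way to 10 cm.

```bash
python3 - <<'E'
from rig import *
from h import *
s=sense(); z=s["position"].copy(); z[2]=.055+.103
move_l(z,feed=.05); sleep(1.0)
s=sense(); print(s["finger_gap"],s["wrist_force"],s["ft_torque"],s["position"],s["time_s"])
p,d=camera("top"); cv2.imwrite("pics/l2.png",p[100:350,200:540,::-1])
q,d=camera("side"); cv2.imwrite("pics/l2.png",np.hstack([p[60:360,200:540],q[120:,120:520]])[:,:,::-1])
L=(cloud(d,camera_params("side"))-VO)@R()*1e3; q=q.astype(int); g=(q[...,1]>q[...,0]+20)&(L[...,0]<-42)&(L[...,0]>-75)&(abs(L[...,1])<35)
print(np.percentile(L[g],[2,50,98],axis=0).round(1).tolist())
E
```

```text
0.047701812024168413 [-0.02560758  0.47238747 -7.90282794] [0.04077625 0.03965532 0.02321094] [ 0.58879436 -0.0793242   0.15799255] 33.3167
[[-62.0, -25.7, 108.3], [-58.1, 5.9, 157.9], [-44.0, 33.2, 160.4]]
```

View pics/l2.png

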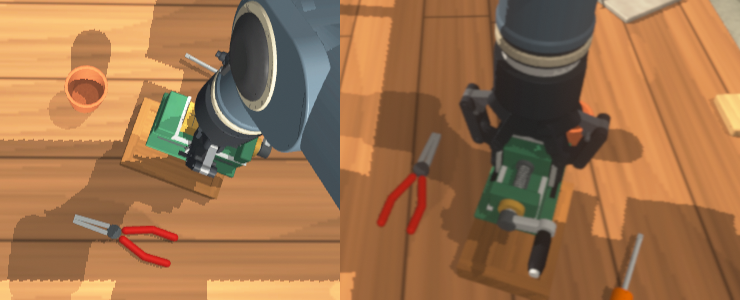

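The vise hangs level at about +10 cm, with its tail top at 158 mm against 56 mm before. The blank is still between the jaws, and the pot, pliers and screwdriver are untouched. Handing in.

```bash
python3 -c "
from rig import *
print(finish_job())"
```

```text
the job is handed in; nothing more can be done
None
```

I nipped the blank with about 8 N on the crank handle, let go of the crank, lifted the vise level to about 10 cm and handed the job in still holding it there. The pliers, screwdriver and pot were left alone. The handed-in call gave no verdict, and I couldn't measure the jaw's force on the blank directly.

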